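# Shut the gap gauge on a bush and prove the gap with a taper blade

## Robot

A 6-joint arm with a two-finger parallel gripper is mounted at the origin on a cart in front of the work surface, level with it; the furniture and walls round the work are solid. World frame = base frame: x ahead of the robot, y to its left, z up, the work surface at z = 0. Lengths are in m, angles in rad, forces in N, time in s.
With the tool pointing down it reaches from about 0.35 to 0.775 m from the base axis. Payload 7.3 kg.
Tool frame: the origin (TCP) lies midway between the tips of the shut fingers; the grasp point (between the pads) lies 19 mm behind it (robot.tcp_to_grasp is the distance from the TCP to the grasp point, in m); x points along the fingers, z is the direction in which the jaws open and shut, and the axes are right-handed (so a half turn about x gives the same grasp; the last joint's range is limited). The gripper opens to 92 mm and grips with 3 to 60 N. Pads are 19 mm wide; open, the fingers measure 130 mm over their backs; the gripper's body (75 mm by 190 mm) begins 47 mm behind the grasp point.
Start: joints at [1.104, 0.342, 1.524, -0, 1.275, -0.146], TCP at [0.166, 0.498, 0.227] pointing down, gripper open.
Joint ranges: [-2.53, 2.53], [-0.77, 2.02], [0.04, 2.7], [-1, 4.14], [0.28, 2.66], [-3.11, 3.11]. Speed limits (rad/s): [2.57, 2.57, 3.14, 3.14, 3.14, 3.14].

## Interface

Orientations are given as [roll, pitch, yaw] about the fixed x, y, z axes, in that order (R = Rz(yaw) Ry(pitch) Rx(roll)).
In Python, from cell import robot gives the robot as it stands.
- The arm moves only by the tool move_arm, never from a script. Its argument "deltas" is a list of rows, each an object with "dp": the shift along the tool's x, y, z in m, a list of three; "turn": the turn, a rotation vector about the tool's x, y, z in degrees, a list of three. A call has 1 to 10 rows; each row is the pose to reach, as a shift and turn from the pose commanded when the call began, along the tool's axes at that moment; what a row does not reach only later rows make up. A row lasts 1/10 s, in which the tool goes at most 50 mm and 8.59 degrees, less where a joint would pass 70% of its speed; a pose out of reach is approached as far as the arm can. A call with a gripper value outside its range is refused whole. "hand" is the finger opening in m, from 0 to 0.0918, set as the call begins (left out, the last holds). The fingers move at their own pace and stop on an object; "squeeze" is the grip in N (left out, the last holds). Time passes only in rows, so rows that repeat a pose let the fingers close. It gives the time, the measured TCP pose, the force and the opening at its end, in the units of the state.
- robot.observe(): the state, without advancing time (a new reading comes with each control period).
- robot.read_camera(name): name is "scene" or "top" or "wrist"; returns (picture, depth): 400x640x3 uint8, red, green, blue; 400x640 float32, m along the optical axis (not along the pixel's ray), 0 where there is no reading.
- robot.camera_info(name): a dict with "fx", "fy", "cx", "cy" (pixels), "R" (3x3) and "t" (3): a world point X has camera coordinates R X + t. Camera axes: x right, y down, z forward; pixel columns grow to the right and rows downward; lengths in m; the calibration is good to about 2 mm. A picture is of the moment at which its call begins: read the wrist's pose just before it. camera_info takes no time and is no camera call; for the wrist camera it gives the pose at the moment of the call.
- robot.hand_in(): hands the job in, once; it reports no verdict.
The state is a dict: "time": time; "qpos": joint angles; "qvel": joint speeds; "joint_efforts": joint torques, N m; "tool_pos": TCP position; "tool_rot": TCP orientation; "contact_force": force on the tool from outside, world axes, zero at the start; "torque": the same for the moment, N m; "opening": finger opening in m.
Only numpy, scipy, OpenCV 4.12 (cv2) and the standard library are available. Lean on these libraries where they do the work, as an engineer would, in place of code of your own. Each camera call takes 0.05 s, during which the arm holds its last target.

## Task

Slide the jaw of the gap gauge by its knob until it bears on the brass bush and presses it lightly against the sprung anvil, and hold it so for a moment. Then lift the taper blade out of its stand by the handle and slide it, upright and tip down, into the gap behind the jaw, between jaw and fixed stop plate, until it drags snugly on both plates and presses the jaw on the bush; do not force it or let the tip reach the gauge's base, and leave the bush in the gauge and the other parts where they are. Finish holding the blade still at that depth: do not let go of it.

Things in the scene. Friction and masses are not known exactly. Their poses are not given: they have to be found in the camera images.
- gauge: gap gauge, fixed on the bench: steel base 84 x 116 x 8 mm (x, y, z); along y from -68 to +48 mm: post, dark sprung anvil, brass bush, sliding jaw, fixed stop plate. Origin on the underside, on the middle line in x. The jaw slides along y and closes on the bush towards -y. The blade's gap is the slot behind the jaw, between it and the stop plate, open at top and ends; its floor is the base top, z = 8
- stop_plate: fixed upright aluminium plate of the gauge, 80 mm wide (x), 14 mm thick, from y = 13 to 27 mm in the gauge frame, 75 mm high over the bench, its top rounded to a 7 mm radius. Origin on the gauge's underside below the plate's middle; axes as the gauge's. The jaw is a like plate, 76 mm wide, parallel to it
- jaw (a joint): jaw travel in m, along the gauge's -y: 0 = fully back, gap behind it 1 mm (the blade does not go in); near 0.005 the bush is clamped between jaw and anvil and the gap behind the jaw is about 6 mm; limit 0.013. About 1 N of friction; it stays where it is left, but the anvil's spring may push it back 1 mm
- anvil (a joint): how far the sprung anvil is pressed back (gauge's -y), in m: 0 = at rest, its face at y = -25 mm in the gauge frame; spring 4 N per mm, stop at 0.007. Above 0.005 (20 N) is forcing it
- knob_top (a point): centre of the top of the jaw's black knob, a round post 16 mm in diameter and 20 mm tall below this point, on a 10 mm neck on top of the jaw plate; 106 mm over the bench, at gauge x = -26 mm; moves with the jaw
- jaw_lip (a point): point on the jaw's back face at the mouth of the gap, 68 mm over the bench, at gauge x = +14 mm, clear of the knob; moves with the jaw
- stop_lip (a point): point opposite jaw_lip on the stop plate's front face, 68 mm over the bench, at gauge x = +14 mm. The blade goes in midway between stop_lip and jaw_lip; the rounded tops of the plates guide its tip
- bush: plain brass bush standing in the gauge between anvil and jaw, 18 mm in diameter, 22 mm high; origin at the centre of its underside
- stand: grey stand for the blade, fixed: block 62 x 46 x 74 mm (x, y, z) with an upright through slot 23 x 10.5 mm; origin at the centre of its underside
- blade: taper blade with handle, 90 g, tip down in the stand, tip 8 mm over the bench. Origin at the middle of the tip; z up to the handle, x across the width, y through the thickness (in the gap along the gauge's y, either way round). Steel leaf 22 mm wide, 66 mm long, 2 mm thick at the tip, 9.3 mm at the handle. In a 6 mm gap it touches both plates with the tip 36 mm below the lips
- handle (a point): centre of the blade's black handle, 88 mm above the tip: a block 32 (x) x 16 (y) x 44 (z) mm, to be gripped across its 16 mm; its underside rests on the stand's top. Pushed on from first touch in the gap the blade drags ever harder: 14 mm deeper it presses each plate with 6 N and takes about 5 N of downward push; 60 mm below the lips the tip would meet the base
- ring_steel: steel ring lying on the bench, 36 mm in diameter, 12 mm high; bystander
- stepped_shaft: stepped steel shaft standing on end, 17 mm in diameter, 80 mm high; bystander
- plug_gauge: plug gauge lying on the bench, 122 mm long, 15 mm high; bystander
Not all that is in view belongs to the job. What is shaped like the blade but brown is not meant.

How it is judged:
On the way, in this order (a step that is already met when the one before it is completed fails the run):
1. the jaw has been slid shut and presses the bush against the anvil with more than 1.5 N, the blade not yet in the gap (contact force between jaw and bush above 1.5 N and contact force between bush and anvil above 1.5 N and contact force between blade and jaw below 0.1 N), for 0.2 s.
2. the blade is held by the fingers, lifted clear of its stand (contact force between the fingers and blade above 1 N and contact force between blade and stand below 0.05 N and z of blade in the frame of stand above 0.074 m), for 0.2 s.
At the end, for the whole second after the job is handed in: The fingers still hold the blade at rest, upright within 0.15 rad, its tip over 25 mm below the lips and 1.5 mm or more clear of the base; it presses the jaw with 1 to 16 N and the stop plate with over 1 N, and the jaw presses the upright bush on the anvil with over 0.5 N (contact force between blade and jaw between 1 and 16 N and contact force between blade and stop_plate above 1 N and contact force between jaw and bush above 0.5 N and contact force between bush and anvil above 0.5 N and z of blade in the frame of gauge between 0.0095 and 0.043 m and angle between blade's own z axis and vertical below 0.15 rad and angle between the y axis of blade and the y axis of gauge, either way round below 0.2 rad and contact force between the fingers and blade above 1 N and linear speed of blade below 0.01 m/s and angle between bush's own z axis and vertical below 0.2 rad); the arm keeps its last pose, push and grip.
It fails at once if the anvil is forced back more than 5 mm (20 N) (value of joint anvil above 0.005 m).
It fails at once if the bush is knocked over or taken out of the gauge (angle between bush's own z axis and vertical above 0.5 rad or distance of bush from where it was at the start of the episode above 0.02 m).
It fails at once if a bystander is moved by more than 20 mm (distance of any of ring_steel, stepped_shaft, plug_gauge from where it was at the start of the episode above 0.02 m).
It also fails if it takes over 70 s, if anything falls off the work surface, if the arm or the gripper's body presses on something with over 40 N, if the wrist force passes 120 N, or if a joint passes its speed limit or range.

## Working session

There is one attempt and no reset: what is moved stays moved. The work goes in short steps, Python scripts to look and compute and a tool call to move; the robot and the scene stay as the last step left them, time stands still between calls to the robot, and variables do not carry over. Pictures are saved under pics/ and viewed, and the job is handed in when it is done.

Besides the shell and the picture viewer there is one more tool, called after "Call:" by a JSON object that holds its "fn" and its "kwargs". move_arm: Moves the arm, as the interface text tells. Its arguments: {"type":"object","properties":{"deltas":{"type":"array"},"hand":{"type":"number"},"squeeze":{"type":"number"}},"required":["deltas"]}

```bash
mkdir -p pics; ls; cat > h.py <<'E'
import numpy as np, cv2
from cell import robot
def snap(n,tag):
    info=robot.camera_info(n); im,d=robot.read_camera(n)
    cv2.imwrite(f'pics/{tag}.png',cv2.cvtColor(im,cv2.COLOR_RGB2BGR)); np.savez(f'pics/{tag}.npz',im=im,d=d,**{k:np.array(info[k]) for k in info})
    return im,d,info
def load(tag):
    z=np.load(f'pics/{tag}.npz'); return z['im'],z['d'],z
def world(info,u,v,z):  # depth along axis
    c=np.array([(u-info['cx'])/info['fx']*z,(v-info['cy'])/info['fy']*z,z])
    return np.array(info['R']).T@(c-np.array(info['t']))
def cloud(info,d):
    v,u=np.mgrid[:400,:640]
    c=np.stack([(u-info['cx'])/info['fx']*d,(v-info['cy'])/info['fy']*d,d],-1)
    return (c-np.array(info['t']))@np.array(info['R'])
def onplane(info,u,v,h):
    R=np.array(info['R']);t=np.array(info['t']);C=-R.T@t
    r=R.T@np.array([(u-info['cx'])/info['fx'],(v-info['cy'])/info['fy'],1.]);return C+r*(h-C[2])/r[2]
def proj(info,X):
    c=np.array(info['R'])@X+np.array(info['t']); return c[:2]/c[2]*[info['fx'],info['fy']]+[info['cx'],info['cy']]
E
python3 - <<'E'
from h import *
print(robot.observe(), robot.tcp_to_grasp)
for n in ['scene','top','wrist']: 
    i=snap(n,n+'0')[2]; print(n,{k:np.round(i[k],3).tolist() for k in i if k!='name'})
E
```

```text
pics
{'time': 0.0, 'qpos': array([ 1.10398845e+00,  3.42775199e-01,  1.52500564e+00, -8.70012959e-06,
        1.27541720e+00, -1.46006116e-01]), 'qvel': array([ 0.00047281,  0.00049713, -0.00076417,  0.0007991 , -0.00281984,
       -0.00040919]), 'joint_efforts': array([ 1.49166641e-03, -4.31238878e+01, -2.44227934e+01,  7.19159818e-02,
        5.57240762e-02, -1.14369861e-04]), 'tool_pos': array([0.16534569, 0.49785266, 0.22602171]), 'tool_rot': array([ 3.00076861,  1.56919093, -2.03241959]), 'contact_force': array([ 1.12960058,  0.11971033, -0.43748123]), 'torque': array([ 0.03446917, -0.00069147, -0.00566775]), 'opening': 0.09166866703982564} 0.0188
scene {'fx': 504.004, 'fy': 504.004, 'cx': 321.506, 'cy': 199.765, 'R': [[0.553, -0.833, -0.011], [-0.423, -0.269, -0.865], [0.718, 0.483, -0.501]], 't': [-0.474, 0.238, 0.643]}
top {'fx': 416.442, 'fy': 416.442, 'cx': 320.702, 'cy': 208.403, 'R': [[-0.141, -0.99, 0.006], [-0.964, 0.136, -0.227], [0.224, -0.037, -0.974]], 't': [-0.133, 0.607, 0.809]}
wrist {'fx': 313.346, 'fy': 313.346, 'cx': 314.573, 'cy': 200.142, 'R': [[0.315, 0.949, -0.002], [0.919, -0.305, 0.249], [0.236, -0.081, -0.968]], 't': [-0.524, -0.032, 0.39]}
```

View pics/scene0.png

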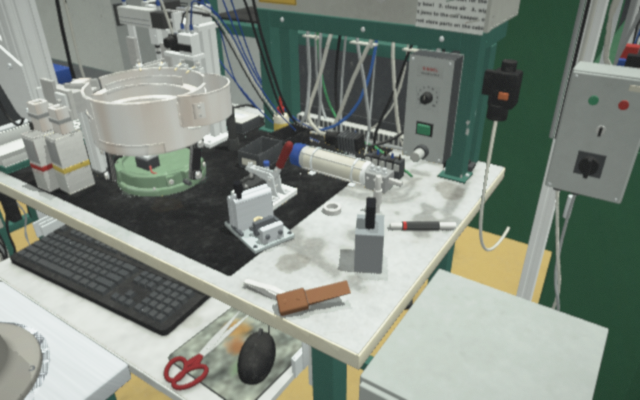

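View pics/top0.png

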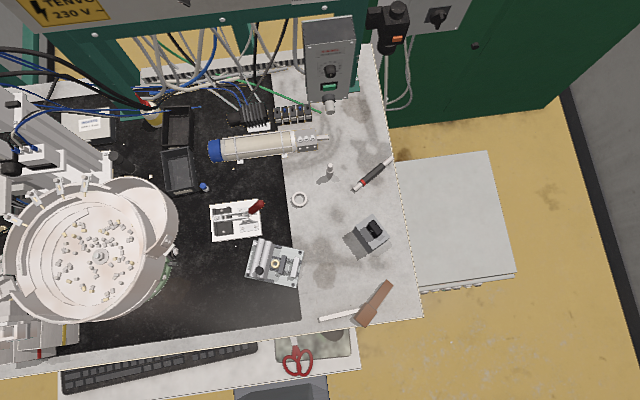

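View pics/wrist0.png

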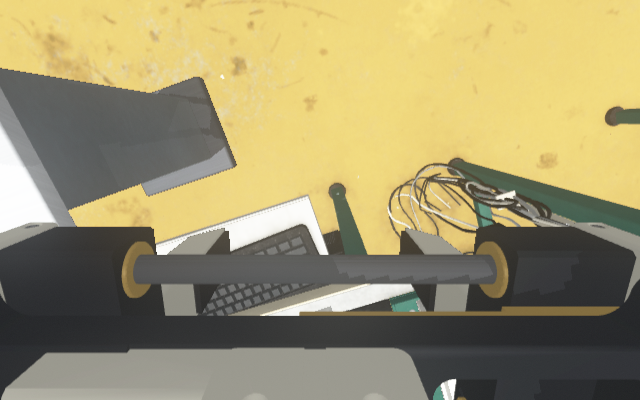

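```bash
python3 - <<'E'
from h import *
im,d,i=load('top0'); c=im[150:330,230:420]; a=cv2.resize(c,None,fx=4,fy=4,interpolation=cv2.INTER_CUBIC)[:600]
cv2.imwrite('pics/ct.png',a[:,:,::-1][:, :760])
im,d,i=load('scene0'); c=im[170:320,210:400]; a=cv2.resize(c,None,fx=4,fy=4,interpolation=cv2.INTER_CUBIC)
cv2.imwrite('pics/cs.png',a[:,:,::-1])
for n,pts in [('top0',[(262,255),(275,263),(370,235),(375,228),(300,200),(327,168),(372,172),(375,300)]),('scene0',[(238,195),(262,222),(370,212),(371,205)])]:
    im,d,i=load(n); P=cloud(i,d)
    for u,v in pts: print(n,u,v,P[v,u].round(3),im[v,u])
E
```

```text
top0 262 255 [ 0.501 -0.084  0.073] [172 169 170]
top0 275 263 [ 0.489 -0.103  0.006] [105 109 113]
top0 370 235 [ 0.511 -0.311  0.073] [128 126 126]
top0 375 228 [ 0.517 -0.316  0.119] [63 60 61]
top0 300 200 [ 0.625 -0.176 -0.002] [193 190 186]
top0 327 168 [ 0.672 -0.244  0.06 ] [149 142 139]
top0 372 172 [ 0.665 -0.349  0.011] [97 94 91]
top0 375 300 [ 0.385 -0.184  0.927] [150 121 103]
scene0 238 195 [ 0.465 -0.083  0.083] [36 37 37]
scene0 262 222 [ 0.477 -0.124  0.034] [88 93 94]
scene0 370 212 [ 0.502 -0.328  0.109] [34 35 36]
scene0 371 205 [ 0.507 -0.327  0.119] [48 49 51]
```

View pics/ct.png

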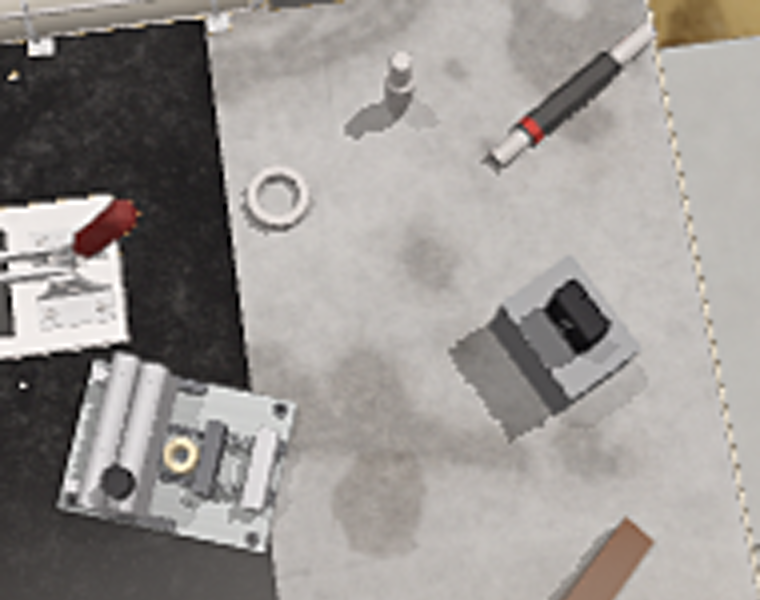

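View pics/cs.png

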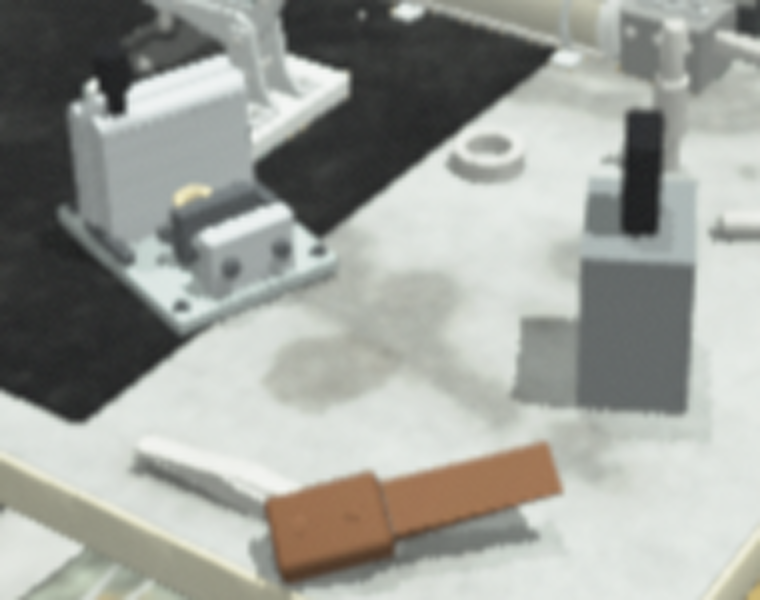

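```bash
python3 - <<'E'
from h import *
im,d,i=load('top0'); P=cloud(i,d)
m=d>0
print('C',-np.array(i['R']).T@i['t'])
# max height map on 5cm grid
for x in np.arange(0.0,0.9,0.05):
    print('%.2f'%x,[ (lambda q: round(float(np.percentile(q,99)),2) if len(q)>3 else None)(P[m&(abs(P[...,0]-x)<.025)&(abs(P[...,1]-y)<.025)][:,2]) for y in np.arange(0.6,-0.5,-0.05)])
for n,pt in [('A',(298,402)),('B',(265,550)),('C',(58,508))]:
    print(n,onplane(i,pt[0]/4+230-.4,pt[1]/4+150-.4,0.008).round(4))
for pt in [(120,482)]: print('knob',onplane(i,pt[0]/4+230-.4,pt[1]/4+150-.4,0.106).round(4))
for pt in [(568,282),(606,318),(550,315),(583,352),(581,315)]: print('handle',onplane(i,pt[0]/4+230-.4,pt[1]/4+150-.4,0.118).round(4))
for pt in [(570,257),(638,352),(560,415),(496,308)]: print('stand',onplane(i,pt[0]/4+230-.4,pt[1]/4+150-.4,0.074).round(4))
E
```

```text
C [ 0.38478223 -0.18436157  0.92691454]
0.00 [None, None, None, None, None, None, None, None, None, None, None, None, None, None, None, None, -0.86, -0.86, -0.86, -0.86, -0.86, -0.86]
0.05 [None, None, None, None, None, None, None, None, -0.87, None, None, None, None, None, -0.67, -0.76, -0.78, -0.86, -0.86, -0.86, -0.86, -0.86]
0.10 [None, None, None, -0.86, -0.86, -0.86, -0.86, -0.86, -0.77, -0.76, -0.61, -0.58, -0.54, -0.51, -0.48, -0.76, -0.77, -0.86, -0.86, -0.86, -0.86, -0.86]
0.15 [None, None, None, None, None, None, None, None, None, -0.76, -0.76, -0.77, -0.76, -0.76, -0.76, -0.77, None, None, -0.86, -0.86, -0.86, -0.86]
0.20 [None, None, None, None, None, None, None, -0.15, -0.15, -0.15, -0.15, -0.15, -0.15, -0.15, -0.15, -0.15, -0.15, -0.15, -0.87, -0.86, -0.86, -0.86]
0.25 [None, None, None, -0.14, -0.14, -0.14, -0.14, -0.15, -0.15, -0.15, -0.15, -0.15, -0.15, -0.15, -0.14, -0.14, -0.15, -0.15, -0.86, -0.86, -0.86, -0.86]
0.30 [None, None, None, -0.13, -0.13, -0.13, -0.13, -0.13, -0.13, -0.13, -0.13, -0.13, -0.13, -0.15, -0.14, -0.14, -0.11, -0.12, None, None, -0.87, None]
[... 1167 characters left out ...]
, 0.0, 0.0, 0.0, -0.13]
0.80 [None, None, None, None, 0.17, 0.01, 0.26, 0.36, 0.43, 0.43, 0.36, 0.04, 0.05, 0.08, 0.08, 0.07, 0.05, 0.2, 0.2, 0.0, 0.0, None]
0.85 [None, None, 0.0, 0.01, None, 0.03, 0.31, 0.35, 0.05, 0.12, 0.13, 0.04, 0.0, 0.37, 0.08, 0.06, 0.27, 0.27, 0.27, 0.0, 0.25, 0.25]
A [ 0.5077 -0.17    0.008 ]
B [ 0.4304 -0.1416  0.008 ]
C [ 0.4686 -0.0328  0.008 ]
knob [ 0.4679 -0.0802  0.106 ]
handle [ 0.5334 -0.3121  0.118 ]
handle [ 0.5129 -0.3276  0.118 ]
handle [ 0.5183 -0.3005  0.118 ]
handle [ 0.4978 -0.3135  0.118 ]
handle [ 0.5161 -0.3157  0.118 ]
stand [ 0.5545 -0.3223  0.074 ]
stand [ 0.5    -0.3487  0.074 ]
stand [ 0.4734 -0.3032  0.074 ]
stand [ 0.5331 -0.2796  0.074 ]
```

```bash
cat >> h.py <<'E'
from scipy.spatial.transform import Rotation as Ro
def state():
    s=robot.observe(); return s,np.array(s['tool_pos']),Ro.from_euler('xyz',s['tool_rot']).as_matrix()
def Rdown(th):
    x=np.array([0,0,-1.]); z=np.array([np.cos(th),np.sin(th),0]); return np.stack([x,np.cross(z,x),z],1)
def plan(p,thdeg,flip=None):
    s,p0,R0=state()
    for t in (thdeg,thdeg+180):
        R=Rdown(np.radians(t)); rv=np.degrees(Ro.from_matrix(R0.T@R).as_rotvec())
        print('t',round(s['time'],2),'th',t,'dp mm',(1000*R0.T@(np.array(p)-p0)).round(1),'turn',rv.round(2),'dist',np.linalg.norm(np.array(p)-p0).round(3))
E
python3 - <<'E'
from h import *
s,p,R=state(); print(R.round(3), np.degrees(np.arctan2(R[1,2],R[0,2])))
i=robot.camera_info('wrist'); Rc=np.array(i['R']);C=-Rc.T@i['t']
print('cam in tool', R.T@(C-p), 'axes x,y,z in tool', (Rc@R).round(3))
plan([0.45,-0.15,0.40],90-20)
E
```

```text
[[-0.001 -0.949  0.315]
 [-0.001  0.315  0.949]
 [-1.     0.    -0.001]] 71.61877746368492
cam in tool [-0.15829312  0.06622707  0.00036515] axes x,y,z in tool [[ 0.001 -0.     1.   ]
 [-0.249 -0.968  0.   ]
 [ 0.968 -0.249 -0.001]]
t 0.15 th 70 dp mm [-173.3 -474.4 -525.4] turn [ 1.62 -0.07 -0.01] dist 0.729
t 0.15 th 250 dp mm [-173.3 -474.4 -525.4] turn [-1.7838e+02  1.0000e-02 -1.0000e-01] dist 0.729
```

```bash
python3 - <<'E'
from h import *
plan([0.537,-0.112,0.38],70)
plan([0.537,-0.112,0.22],70)
E
```

```text
t 0.15 th 70 dp mm [-153.3 -544.9 -461.8] turn [ 1.62 -0.07 -0.01] dist 0.731
t 0.15 th 250 dp mm [-153.3 -544.9 -461.8] turn [-1.7838e+02  1.0000e-02 -1.0000e-01] dist 0.731
t 0.15 th 70 dp mm [   6.7 -545.  -461.7] turn [ 1.62 -0.07 -0.01] dist 0.714
t 0.15 th 250 dp mm [   6.7 -545.  -461.7] turn [-1.7838e+02  1.0000e-02 -1.0000e-01] dist 0.714
```

Call:
{"fn": "move_arm", "kwargs": {"deltas": [{"dp":[-0.05,0,0],"turn":[0,0,0]},{"dp":[-0.1,0,0],"turn":[0,0,0]},{"dp":[-0.153,0,0],"turn":[0,0,0]},{"dp":[-0.153,-0.03,-0.026],"turn":[0,0,0]},{"dp":[-0.153,-0.545,-0.462],"turn":[1.6,0,0]},{"dp":[-0.153,-0.545,-0.462],"turn":[1.6,0,0]},{"dp":[-0.153,-0.545,-0.462],"turn":[1.6,0,0]},{"dp":[-0.153,-0.545,-0.462],"turn":[1.6,0,0]},{"dp":[-0.153,-0.545,-0.462],"turn":[1.6,0,0]},{"dp":[-0.153,-0.545,-0.462],"turn":[1.6,0,0]}], "hand": 0.05}}

```text
time: 1.15
tool_pos: [0.3423, 0.2061, 0.3797]
tool_rot: [-0.536, 1.571, 0.686]
contact_force: [1.2, -0.1, 0.3]
opening: 0.05
```

```bash
python3 - <<'E'
from h import *
print(state()[1:]);plan([0.537,-0.112,0.22],70)
E
```

```text
(array([0.34234518, 0.20607415, 0.37972313]), array([[ 2.23614414e-04, -9.39919646e-01,  3.41395677e-01],
       [ 1.83118853e-04,  3.41395718e-01,  9.39919640e-01],
       [-9.99999958e-01, -1.47663595e-04,  2.48458011e-04]]))
t 1.15 th 70 dp mm [ 159.7 -291.5 -232.5] turn [0.04 0.01 0.01] dist 0.406
t 1.15 th 250 dp mm [ 159.7 -291.5 -232.5] turn [-1.7996e+02 -1.0000e-02  2.0000e-02] dist 0.406
```

Call:
{"fn": "move_arm", "kwargs": {"deltas": [{"dp":[0,-0.29,-0.232]},{"dp":[0,-0.29,-0.232]},{"dp":[0,-0.29,-0.232]},{"dp":[0,-0.29,-0.232]},{"dp":[0,-0.29,-0.232]},{"dp":[0,-0.29,-0.232]},{"dp":[0,-0.29,-0.232]},{"dp":[0,-0.29,-0.232]},{"dp":[0.05,-0.29,-0.232]},{"dp":[0.1,-0.29,-0.232]}]}}

```text
invalid input
```

Call:
{"fn": "move_arm", "kwargs": {"deltas": [{"dp":[0.06,0,0]},{"dp":[0.06,0,0]},{"dp":[0.06,0,0]},{"dp":[0.06,0,0]}]}}

```text
invalid input
```

```bash
python3 - <<'E'
from h import *
print(state()[0]['time'],state()[1]);snap('wrist','w1'); print(robot.observe()['qpos'].round(2))
E
```

```text
1.15 [0.34234518 0.20607415 0.37972313]
[ 0.34  0.02  1.51 -0.    1.61 -0.88]
```

View pics/w1.png

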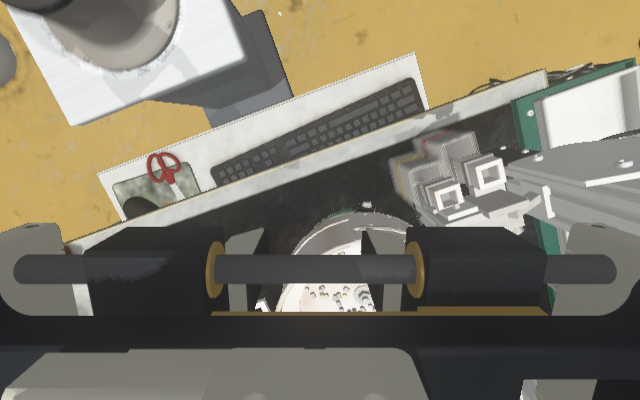

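The call needs "turn" in each row, so the arm did not move; the picture shows only the keyboard and the bowl (around (330,270)). I'm sending the moves again.

Call:
{"fn": "move_arm", "kwargs": {"deltas": [{"dp":[0,-0.29,-0.232],"turn":[0,0,0]},{"dp":[0,-0.29,-0.232],"turn":[0,0,0]},{"dp":[0,-0.29,-0.232],"turn":[0,0,0]},{"dp":[0,-0.29,-0.232],"turn":[0,0,0]},{"dp":[0,-0.29,-0.232],"turn":[0,0,0]},{"dp":[0,-0.29,-0.232],"turn":[0,0,0]},{"dp":[0,-0.29,-0.232],"turn":[0,0,0]},{"dp":[0,-0.29,-0.232],"turn":[0,0,0]},{"dp":[0.05,-0.29,-0.232],"turn":[0,0,0]},{"dp":[0.1,-0.29,-0.232],"turn":[0,0,0]}]}}

```text
time: 2.2
tool_pos: [0.5361, -0.1101, 0.2787]
tool_rot: [-1.495, 1.568, -0.274]
contact_force: [0.9, 0.1, -0.5]
opening: 0.0496
```

Call:
{"fn": "move_arm", "kwargs": {"deltas": [{"dp":[0.06,0,0],"turn":[0,0,0]},{"dp":[0.06,0,0],"turn":[0,0,0]},{"dp":[0.06,0,0],"turn":[0,0,0]},{"dp":[0.06,0,0],"turn":[0,0,0]}]}}

```text
time: 2.6
tool_pos: [0.5367, -0.1095, 0.2222]
tool_rot: [-1.541, 1.567, -0.319]
contact_force: [0.3, -1.0, 0.5]
opening: 0.0497
```

```bash
python3 - <<'E'
from h import *
print(state()[0]['time'],state()[1]);snap('wrist','w2'); print(robot.observe()['qpos'].round(2))
E
```

```text
2.6 [ 0.53667191 -0.10946717  0.22223921]
[-0.34  0.38  1.47  0.    1.28 -1.56]
```

View pics/w2.png

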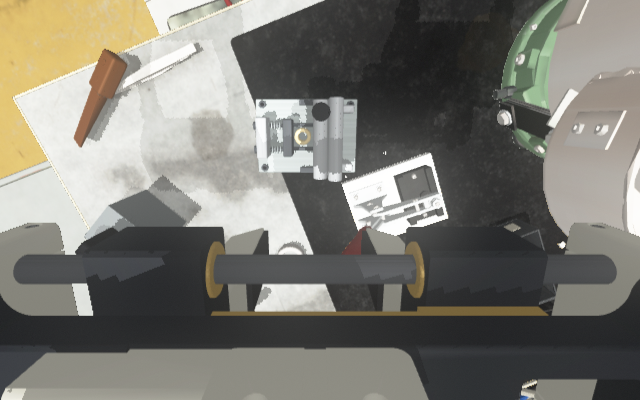

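Gauge at (306,136): post left (262), sprung anvil (287), bush (303,136), knob (321,111), jaw and stop plate (320 and 336). Its axes line up with the image.

```bash
python3 - <<'E'
from h import *
im,d,i=load('w2'); c=im[85:195,240:370]; a=cv2.resize(c,None,fx=5,fy=5,interpolation=cv2.INTER_CUBIC)
cv2.imwrite('pics/cw.png',a[:,:,::-1])
P=cloud(i,d)
m=(P[...,2]<0.09)&(P[...,2]>0.066)&(d>0); m[:,:240]=0;m[:,380:]=0;m[190:]=0;m[:85]=0
q=P[m]; print(len(q),q[:,2].max())
r=cv2.minAreaRect(q[:,:2].astype(np.float32)*1000);print(r)
k=(P[...,2]>0.1)&(d>0);k[:,:240]=0;k[:,380:]=0;k[190:]=0;k[:85]=0;print('knob',P[k].mean(0),np.ptp(P[k],axis=0))
# jaw/stop plates histogram across gauge y
for yaw in (-19,-20,-21):
    y=np.array([-np.sin(np.radians(yaw)),np.cos(np.radians(yaw))])
E
```

```text
2094 0.0772750082016053
((497.7926940917969, -81.49774169921875), (28.76395606994629, 79.70276641845703), 69.94453430175781)
knob [ 0.47084415 -0.07992607  0.10632967] [0.01529102 0.01540669 0.00387492]
```

View pics/cw.png

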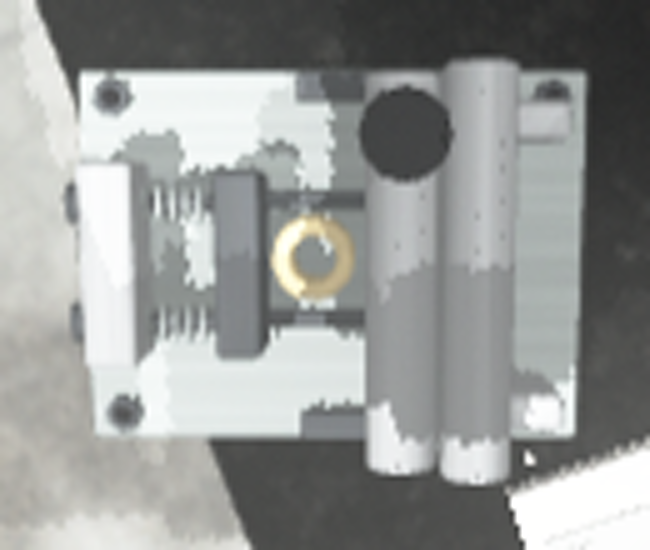

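```bash
python3 - <<'E'
from h import *
plan([0.4708,-0.0798,0.14],69.95)
E
```

```text
t 2.65 th 69.95 dp mm [82.2 72.7  5.4] turn [0.08 0.01 0.29] dist 0.11
t 2.65 th 249.95 dp mm [82.2 72.7  5.4] turn [-1.7992e+02 -4.6000e-01  1.0000e-02] dist 0.11
```

Call:
{"fn": "move_arm", "kwargs": {"deltas": [{"dp":[0.03,0.04,0.003],"turn":[0,0,0.2]},{"dp":[0.06,0.0727,0.0054],"turn":[0,0,0.2]},{"dp":[0.082,0.0727,0.0054],"turn":[0,0,0.2]},{"dp":[0.082,0.0727,0.0054],"turn":[0,0,0.2]},{"dp":[0.082,0.0727,0.0054],"turn":[0,0,0.2]},{"dp":[0.082,0.0727,0.0054],"turn":[0,0,0.2]}]}}

```text
time: 3.25
tool_pos: [0.4709, -0.08, 0.1399]
tool_rot: [-1.447, 1.569, -0.225]
contact_force: [-0.5, -0.6, 0.3]
opening: 0.0503
```

```bash
python3 - <<'E'
from h import *
plan([0.4708,-0.0798,0.081],69.95);snap('wrist','w3'); print(robot.observe()['contact_force'])
E
```

```text
t 3.25 th 69.95 dp mm [58.9  0.3  0.2] turn [0.06 0.01 0.08] dist 0.059
t 3.25 th 249.95 dp mm [58.9  0.3  0.2] turn [-1.7994e+02 -1.2000e-01  1.0000e-02] dist 0.059
[ 0.72641346 -0.40274127  1.01017488]
```

View pics/w3.png

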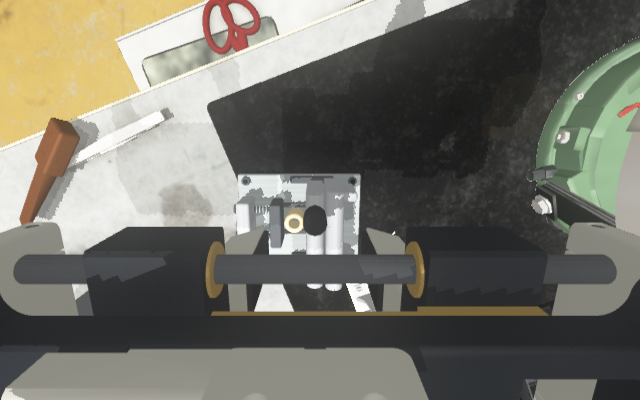

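The knob at (315,218) is centred between the fingers (u≈250 and 380). I'll go down and close gently on it.

Call:
{"fn": "move_arm", "kwargs": {"deltas": [{"dp":[0.03,0,0],"turn":[0,0,0]},{"dp":[0.05,0,0],"turn":[0,0,0]},{"dp":[0.059,0,0],"turn":[0,0,0]},{"dp":[0.059,0,0],"turn":[0,0,0]},{"dp":[0.059,0,0],"turn":[0,0,0]}]}}

```text
time: 3.8
tool_pos: [0.4694, -0.0795, 0.0796]
tool_rot: [1.521, 1.569, 2.743]
contact_force: [0.3, 0.0, 0.3]
opening: 0.05
```

Call:
{"fn": "move_arm", "kwargs": {"deltas": [{"dp":[0,0,0],"turn":[0,0,0]},{"dp":[0,0,0],"turn":[0,0,0]},{"dp":[0,0,0],"turn":[0,0,0]},{"dp":[0,0,0],"turn":[0,0,0]},{"dp":[0,0,0],"turn":[0,0,0]},{"dp":[0,0,0],"turn":[0,0,0]}], "hand": 0.01, "squeeze": 12}}

```text
time: 4.4
tool_pos: [0.4686, -0.0792, 0.0789]
tool_rot: [1.546, 1.568, 2.768]
contact_force: [-0.1, 0.2, 1.1]
opening: 0.0155
```

Call:
{"fn": "move_arm", "kwargs": {"deltas": [{"dp":[0,0,-0.001],"turn":[0,0,0]},{"dp":[0,0,-0.002],"turn":[0,0,0]},{"dp":[0,0,-0.003],"turn":[0,0,0]},{"dp":[0,0,-0.004],"turn":[0,0,0]},{"dp":[0,0,-0.0045],"turn":[0,0,0]},{"dp":[0,0,-0.005],"turn":[0,0,0]},{"dp":[0,0,-0.005],"turn":[0,0,0]}]}}

```text
time: 5.1
tool_pos: [0.4669, -0.084, 0.0788]
tool_rot: [1.552, 1.568, 2.774]
contact_force: [-1.1, 1.3, 4.4]
opening: 0.0158
```

```bash
cat >> h.py <<'E'
Yg=-20.05; O=np.array([0.4935,-0.0933,0])
gx=np.array([np.cos(np.radians(Yg)),np.sin(np.radians(Yg)),0]); gy=np.array([-gx[1],gx[0],0])
def rep(n=1):
    s=robot.observe();p=np.array(s['tool_pos'])-O;f=np.array(s['contact_force'])
    print('t %.2f gauge xyz mm'%s['time'],np.round([p@gx*1e3,p@gy*1e3,p[2]*1e3],2),'F g',np.round([f@gx,f@gy,f[2]],2),'open',round(s['opening']*1e3,2))
E
python3 -c "
from h import *
rep()"
```

```text
t 5.10 gauge xyz mm [-28.18  -0.34  78.81] F g [-1.44  0.84  4.4 ] open 15.8
```

Call:
{"fn": "move_arm", "kwargs": {"deltas": [{"dp":[0,0,-0.0005],"turn":[0,0,0]},{"dp":[0,0,-0.001],"turn":[0,0,0]},{"dp":[0,0,-0.001],"turn":[0,0,0]}]}}

```text
time: 5.4
tool_pos: [0.4667, -0.0846, 0.0788]
tool_rot: [1.39, 1.567, 2.612]
contact_force: [1.3, 2.3, 5.6]
opening: 0.0153
```

```bash
python3 -c "
from h import *
rep();snap('wrist','w4')"
```

```text
t 5.40 gauge xyz mm [-28.2   -1.01  78.81] F g [0.43 2.58 5.58] open 15.26
```

View pics/w4.png

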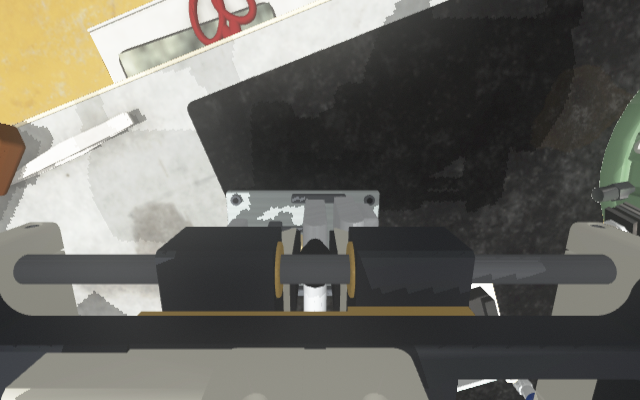

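The picture shows the knob gripped at (316,250). I keep pressing in small steps.

Call:
{"fn": "move_arm", "kwargs": {"deltas": [{"dp":[0,0,-0.0005],"turn":[0,0,0]},{"dp":[0,0,-0.001],"turn":[0,0,0]},{"dp":[0,0,-0.001],"turn":[0,0,0]},{"dp":[0,0,-0.001],"turn":[0,0,0]}]}}

```text
time: 5.85
tool_pos: [0.4665, -0.0852, 0.0788]
tool_rot: [1.234, 1.567, 2.456]
contact_force: [0.2, 5.2, 5.1]
opening: 0.0155
```

```bash
python3 -c "
from h import *
rep()"
```

```text
t 5.85 gauge xyz mm [-28.18  -1.65  78.82] F g [-1.58  4.93  5.06] open 15.55
```

Call:
{"fn": "move_arm", "kwargs": {"deltas": [{"dp":[0,0,-0.0005],"turn":[0,0,0]},{"dp":[0,0,-0.0008],"turn":[0,0,0]},{"dp":[0,0,-0.0008],"turn":[0,0,0]},{"dp":[0,0,-0.0008],"turn":[0,0,0]},{"dp":[0,0,-0.0008],"turn":[0,0,0]},{"dp":[0,0,-0.0008],"turn":[0,0,0]}]}}

```text
time: 6.45
tool_pos: [0.4663, -0.0856, 0.0788]
tool_rot: [1.093, 1.567, 2.315]
contact_force: [1.9, 7.1, 4.3]
opening: 0.0153
```

```bash
python3 -c "
from h import *
rep();snap('top','t4');rep()
im,d,i=load('t4');cv2.imwrite('pics/ct4.png',cv2.resize(im[200:320,220:380],None,fx=4,fy=4)[:,:,::-1])"
```

```text
t 6.45 gauge xyz mm [-28.2   -2.09  78.81] F g [-0.66  7.29  4.3 ] open 15.34
t 6.50 gauge xyz mm [-28.19  -2.09  78.8 ] F g [-0.26  7.72  5.19] open 15.22
```

View pics/ct4.png

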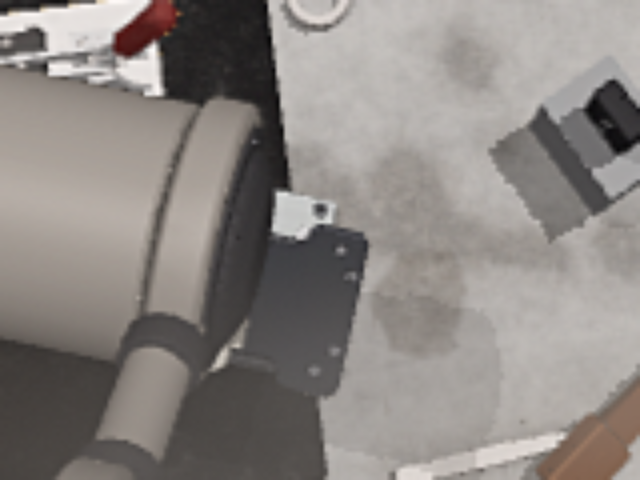

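The arm hides the gauge in the top view, but the force slope (4.9 to 7.7 N over 0.45 mm) shows the spring is engaged. I'm releasing the knob and lifting away.

Call:
{"fn": "move_arm", "kwargs": {"deltas": [{"dp":[0,0,0],"turn":[0,0,0]},{"dp":[0,0,0],"turn":[0,0,0]},{"dp":[0,0,0],"turn":[0,0,0]},{"dp":[0,0,0],"turn":[0,0,0]},{"dp":[0,0,0],"turn":[0,0,0]},{"dp":[-0.03,0,0],"turn":[0,0,0]},{"dp":[-0.08,0,0],"turn":[0,0,0]},{"dp":[-0.13,0,0],"turn":[0,0,0]},{"dp":[-0.14,0,0],"turn":[0,0,0]},{"dp":[-0.14,0,0],"turn":[0,0,0]}], "hand": 0.05}}

```text
time: 7.5
tool_pos: [0.4672, -0.0871, 0.2204]
tool_rot: [-1.556, 1.57, -0.334]
contact_force: [-0.1, 0.6, -0.6]
opening: 0.0503
```

```bash
python3 -c "
from h import *
rep();plan([0.555,-0.24,0.22],90)
plan([0.537,-0.112,0.22],70)"
```

```text
t 7.50 gauge xyz mm [-26.83  -3.17 220.37] F g [-0.3   0.56 -0.57] open 50.32
t 7.5 th 90 dp mm [   0.5 -134.8 -113.7] turn [-1.999e+01 -1.000e-02  5.000e-02] dist 0.176
t 7.5 th 270 dp mm [   0.5 -134.8 -113.7] turn [1.6001e+02 8.0000e-02 1.0000e-02] dist 0.176
t 7.5 th 70 dp mm [  0.4 -74.1   0.4] turn [0.01 0.   0.05] dist 0.074
t 7.5 th 250 dp mm [  0.4 -74.1   0.4] turn [-1.7999e+02 -9.0000e-02  0.0000e+00] dist 0.074
```

Call:
{"fn": "move_arm", "kwargs": {"deltas": [{"dp":[0,-0.04,0],"turn":[0,0,0]},{"dp":[0,-0.074,0],"turn":[0,0,0]},{"dp":[0,-0.074,0],"turn":[0,0,0]},{"dp":[0,-0.074,0],"turn":[0,0,0]}]}}

```text
time: 7.9
tool_pos: [0.5348, -0.1117, 0.2156]
tool_rot: [1.564, 1.562, 2.786]
contact_force: [-0.1, -0.2, -0.8]
opening: 0.0499
```

```bash
python3 - <<'E'
from h import *
rep(); im,d,i=snap('wrist','w5'); c=im[85:195,240:370]; a=cv2.resize(c,None,fx=5,fy=5,interpolation=cv2.INTER_CUBIC)
cv2.imwrite('pics/cw5.png',a[:,:,::-1])
P=cloud(i,d)
G=P-O; X=G@gx*1e3;Y=G@gy*1e3;Z=P[...,2]*1e3
roi=np.zeros(d.shape,bool);roi[85:200,240:380]=1;roi&=d>0
k=roi&(Z>98)&(abs(X+26)<15);print('knob',X[k].mean(),Y[k].mean(),Z[k].mean())
m=roi&(Z>66)&(Z<80)&(X>-5)&(X<36)
h,e=np.histogram(Y[m],np.arange(-16,34));print(list(zip(e.astype(int),h)))
for z in (72,73.5):
    q=m&(Z>z); print(np.sort(Y[q])[::40].round(1))
plan([0.576,-0.289,0.22],114)
E
```

```text
t 7.90 gauge xyz mm [ 45.16  -3.14 215.62] F g [-0.07 -0.22 -0.82] open 49.93
knob -25.888061906838995 -0.3013788812630623 106.31803479019183
[(np.int64(-16), np.int64(0)), (np.int64(-15), np.int64(0)), (np.int64(-14), np.int64(0)), (np.int64(-13), np.int64(0)), (np.int64(-12), np.int64(0)), (np.int64(-11), np.int64(0)), (np.int64(-10), np.int64(0)), (np.int64(-9), np.int64(0)), (np.int64(-8), np.int64(0)), (np.int64(-7), np.int64(42)), (np.int64(-6), np.int64(42)), (np.int64(-5), np.int64(43)), (np.int64(-4), np.int64(43)), (np.int64(-3), np.int64(43)), (np.int64(-2), np.int64(42)), (np.int64(-1), np.int64(43)), (np.int64(0), np.int64(43)), (np.int64(1), np.int64(43)), (np.int64(2), np.int64(43)), (np.int64(3), np.int64(45)), (np.int64(4), np.int64(46)), (np.int64(5), np.int64(43)), (np.int64(6), np.int64(36)), (np.int64(7), np.int64(0)), (np.int64(8), np.int64(0)), (np.int64(9), np.int64(0)), (np.int64(10), np.int64(0)), (np.int64(11), np.int64(0)), (np.int64(12), np.int64(12)), (np.int64(13), np.int64(60)), (np.int64(14), np.int64(47)), (np.int64(15), np.int64(43)), (np.int64(16),
[... 189 characters left out ...]
(41)), (np.int64(23), np.int64(44)), (np.int64(24), np.int64(43)), (np.int64(25), np.int64(38)), (np.int64(26), np.int64(28)), (np.int64(27), np.int64(0)), (np.int64(28), np.int64(0)), (np.int64(29), np.int64(0)), (np.int64(30), np.int64(0)), (np.int64(31), np.int64(0)), (np.int64(32), np.int64(0))]
[-6.5 -5.5 -4.5 -3.5 -2.6 -1.6 -0.7  0.2  1.2  2.1  3.1  3.3  4.3 13.8
 15.  15.8 16.7 17.6 18.5 19.4 20.3 21.2 22.2 23.1 24.  25. ]
[-5.5 -3.5 -2.6 -1.7 -0.7  0.2  0.3  1.3  2.3  3.3 14.8 16.4 17.3 18.2
 19.1 19.9 20.8 21.7 22.7 23.7]
t 7.95 th 114 dp mm [  -4.5  -99.6 -152.6] turn [-43.98   0.18  -0.44] dist 0.182
t 7.95 th 294 dp mm [  -4.5  -99.6 -152.6] turn [136.02  -0.55  -0.23] dist 0.182
```

View pics/cw5.png

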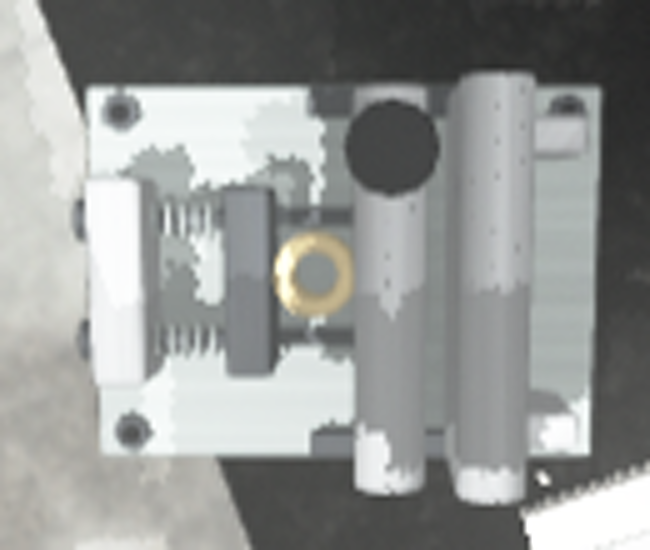

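The jaw now rests on the bush, which is upright at crop (313,275). The gap runs from y≈6.8 to 13 mm, about 6.2 mm wide. Next is the stand.

Call:
{"fn": "move_arm", "kwargs": {"deltas": [{"dp":[-0.0045,-0.025,-0.038],"turn":[-8,0,0]},{"dp":[-0.0045,-0.05,-0.076],"turn":[-16,0,0]},{"dp":[-0.0045,-0.075,-0.114],"turn":[-24,0,0]},{"dp":[-0.0045,-0.0996,-0.1526],"turn":[-32,0,-0.4]},{"dp":[-0.0045,-0.0996,-0.1526],"turn":[-40,0,-0.4]},{"dp":[-0.0045,-0.0996,-0.1526],"turn":[-44,0,-0.4]},{"dp":[-0.0045,-0.0996,-0.1526],"turn":[-44,0,-0.4]},{"dp":[-0.0045,-0.0996,-0.1526],"turn":[-44,0,-0.4]},{"dp":[-0.0045,-0.0996,-0.1526],"turn":[-44,0,-0.4]}]}}

```text
time: 8.85
tool_pos: [0.5771, -0.2888, 0.2226]
tool_rot: [-1.504, 1.567, 0.485]
contact_force: [-0.3, -0.9, 0.1]
opening: 0.0498
```

```bash
python3 - <<'E'
from h import *
rep(); im,d,i=snap('wrist','w6'); print(robot.observe()['qpos'].round(2))
P=cloud(i,d); 
near=(d>0)&(np.hypot(P[...,0]-.516,P[...,1]+.316)<.06)
for a,b in ((.111,.125),(.066,.08)):
    m=near&(P[...,2]>a)&(P[...,2]<b); q=P[m]; print(len(q), q.mean(0), cv2.minAreaRect(q[:,:2].astype(np.float32)*1000))
E
```

```text
t 8.85 gauge xyz mm [ 145.57 -154.98  222.6 ] F g [-0.03 -0.93  0.14] open 49.83
[-0.58  0.57  1.17  0.    1.4  -2.57]
764 [ 0.52035146 -0.31895552  0.11795228] ((520.6659545898438, -318.80145263671875), (31.997278213500977, 15.975030899047852), 26.95262336730957)
2500 [ 0.5196102  -0.319114    0.07438089] ((520.7518920898438, -318.861328125), (62.10912322998047, 46.109886169433594), 27.169719696044922)
```

View pics/w6.png

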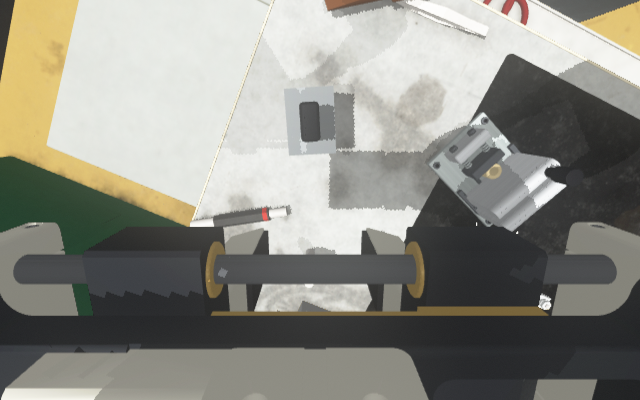

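Two blade-like things: the black handle in the grey stand at (311,120), and the brown one lying at (345,5). The black, upright one in the stand fits the description, and the earlier crop confirmed it. Its size of 32.0 x 16.0 mm and top at 118 mm also match.

```bash
python3 - <<'E'
from h import *
im,d,i=load('w6');cv2.imwrite('pics/cw6.png',cv2.resize(im[0:170,250:400],None,fx=3.5,fy=3.5,interpolation=cv2.INTER_CUBIC)[:,:,::-1])
plan([0.5207,-0.3188,0.15],117);plan([0.5207,-0.3188,0.080],117)
E
```

```text
t 8.9 th 117 dp mm [72.5 64.1 -4.3] turn [-3.01 -0.01  0.22] dist 0.097
t 8.9 th 297 dp mm [72.5 64.1 -4.3] turn [1.7699e+02 3.4000e-01 2.0000e-02] dist 0.097
t 8.9 th 117 dp mm [142.5  64.4  -4.3] turn [-3.01 -0.01  0.22] dist 0.156
t 8.9 th 297 dp mm [142.5  64.4  -4.3] turn [1.7699e+02 3.4000e-01 2.0000e-02] dist 0.156
```

View pics/cw6.png

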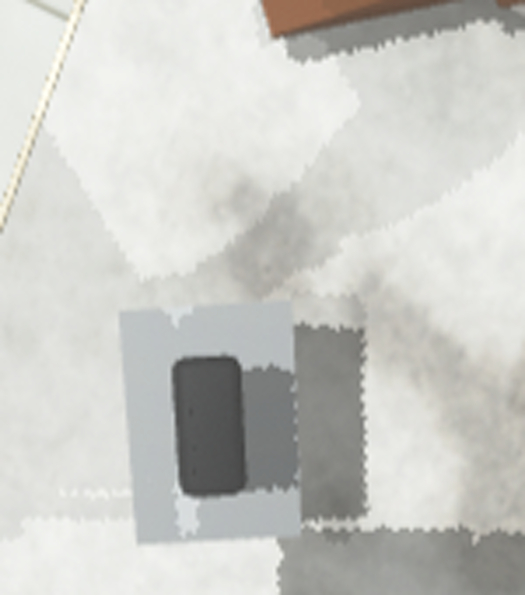

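The enlarged crop shows the black handle at (210,425) on the grey stand; the brown decoy is separate. I'm going above it.

Call:
{"fn": "move_arm", "kwargs": {"deltas": [{"dp":[0.02,0.035,-0.004],"turn":[-3,0,0.2]},{"dp":[0.05,0.064,-0.0043],"turn":[-3,0,0.2]},{"dp":[0.0725,0.0642,-0.0043],"turn":[-3,0,0.2]},{"dp":[0.0725,0.0642,-0.0043],"turn":[-3,0,0.2]},{"dp":[0.0725,0.0642,-0.0043],"turn":[-3,0,0.2]},{"dp":[0.0725,0.0642,-0.0043],"turn":[-3,0,0.2]}]}}

```text
time: 9.5
tool_pos: [0.522, -0.3196, 0.1515]
tool_rot: [-2.617, 1.567, -0.574]
contact_force: [0.9, 0.6, 0.6]
opening: 0.05
```

```bash
python3 - <<'E'
from h import *
plan([0.5207,-0.3188,0.080],117)
E
```

```text
t 9.5 th 117 dp mm [71.5  0.9  1.5] turn [ 0.06 -0.17  0.1 ] dist 0.072
t 9.5 th 297 dp mm [71.5  0.9  1.5] turn [-1.7994e+02 -1.5000e-01 -2.6000e-01] dist 0.072
```

Call:
{"fn": "move_arm", "kwargs": {"deltas": [{"dp":[0.03,0,0],"turn":[0,0,0]},{"dp":[0.06,0.0005,0.0006],"turn":[0,0,0]},{"dp":[0.0695,0.0005,0.0006],"turn":[0,0,0]},{"dp":[0.0695,0.0005,0.0006],"turn":[0,0,0]},{"dp":[0.0695,0.0005,0.0006],"turn":[0,0,0]},{"dp":[0.0695,0.0005,0.0006],"turn":[0,0,0]}]}}

```text
time: 10.1
tool_pos: [0.5211, -0.3198, 0.0822]
tool_rot: [-2.649, 1.567, -0.607]
contact_force: [-0.6, -0.1, -0.0]
opening: 0.0496
```

```bash
python3 - <<'E'
from h import *
plan([0.5207,-0.3188,0.080],117);rep()
E
```

```text
t 10.1 th 117 dp mm [ 2.2 -0.1  1.1] turn [ 0.03 -0.19  0.1 ] dist 0.002
t 10.1 th 297 dp mm [ 2.2 -0.1  1.1] turn [-1.7997e+02 -1.6000e-01 -2.9000e-01] dist 0.002
t 10.10 gauge xyz mm [ 103.58 -203.26   82.24] F g [-0.57 -0.26 -0.05] open 49.59
```

Call:
{"fn": "move_arm", "kwargs": {"deltas": [{"dp":[0.0015,0,0.001],"turn":[0,0,0]},{"dp":[0.0015,0,0.001],"turn":[0,0,0]},{"dp":[0.0015,0,0.001],"turn":[0,0,0]}]}}

```text
time: 10.4
tool_pos: [0.5197, -0.3182, 0.0792]
tool_rot: [-2.4, 1.57, -0.357]
contact_force: [-0.3, 0.6, 0.3]
opening: 0.05
```

Call:
{"fn": "move_arm", "kwargs": {"deltas": [{"dp":[0,0,0],"turn":[0,0,0]},{"dp":[0,0,0],"turn":[0,0,0]},{"dp":[0,0,0],"turn":[0,0,0]},{"dp":[0,0,0],"turn":[0,0,0]},{"dp":[0,0,0],"turn":[0,0,0]},{"dp":[0,0,0],"turn":[0,0,0]},{"dp":[0,0,0],"turn":[0,0,0]}], "hand": 0.01, "squeeze": 30}}

```text
time: 11.1
tool_pos: [0.5196, -0.3183, 0.0788]
tool_rot: [-2.311, 1.57, -0.269]
contact_force: [-0.3, 0.0, 0.0]
opening: 0.0159
```

```bash
python3 - <<'E'
from h import *
plan([0.5207,-0.3188,0.080],117);rep()
E
```

```text
t 11.1 th 117 dp mm [-1.2 -0.7 -1. ] turn [ 0.02 -0.02  0.02] dist 0.002
t 11.1 th 297 dp mm [-1.2 -0.7 -1. ] turn [-1.7998e+02 -4.0000e-02 -3.0000e-02] dist 0.002
t 11.10 gauge xyz mm [ 101.68 -202.36   78.84] F g [-0.27 -0.07  0.01] open 15.85
```

Call:
{"fn": "move_arm", "kwargs": {"deltas": [{"dp":[-0.015,0,0],"turn":[0,0,0]},{"dp":[-0.035,0,0],"turn":[0,0,0]},{"dp":[-0.06,0,0],"turn":[0,0,0]},{"dp":[-0.085,0,0],"turn":[0,0,0]},{"dp":[-0.11,0,0],"turn":[0,0,0]},{"dp":[-0.125,0,0],"turn":[0,0,0]},{"dp":[-0.125,0,0],"turn":[0,0,0]},{"dp":[-0.125,0,0],"turn":[0,0,0]},{"dp":[-0.125,0,0],"turn":[0,0,0]}]}}

```text
time: 12.0
tool_pos: [0.5189, -0.3177, 0.2023]
tool_rot: [0.307, 1.568, 2.35]
contact_force: [0.1, -0.2, -1.3]
opening: 0.0156
```

```bash
python3 - <<'E'
from h import *
rep();T=O+14e-3*gx+9.9e-3*gy+np.array([0,0,.2]);print(T);plan(T,69.95); im,d,i=snap('scene','s7')
cv2.imwrite('pics/cs7.png',cv2.resize(im[80:280,200:440],None,fx=3,fy=3,interpolation=cv2.INTER_CUBIC)[:,:,::-1])
E
```

```text
t 12.00 gauge xyz mm [ 100.85 -202.1   202.29] F g [ 0.15 -0.16 -1.34] open 15.6
[ 0.51004563 -0.08879976  0.2       ]
t 12.0 th 69.95 dp mm [  2.7 -96.1 208. ] turn [47.07  0.11 -0.09] dist 0.229
t 12.0 th 249.95 dp mm [  2.7 -96.1 208. ] turn [-1.3293e+02  1.2000e-01  1.3000e-01] dist 0.229
```

View pics/cs7.png

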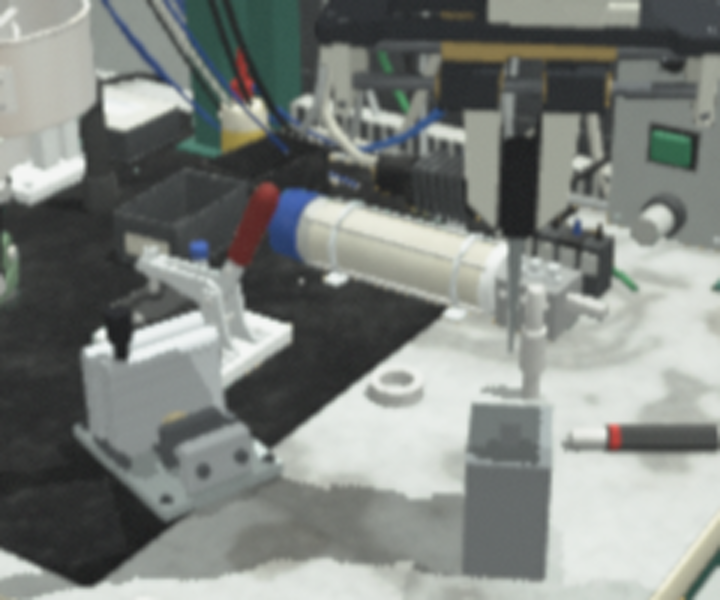

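Call:
{"fn": "move_arm", "kwargs": {"deltas": [{"dp":[0,-0.016,0.035],"turn":[8,0,0]},{"dp":[0,-0.032,0.07],"turn":[16,0,0]},{"dp":[0,-0.048,0.105],"turn":[24,0,0]},{"dp":[0,-0.064,0.14],"turn":[32,0,0]},{"dp":[0,-0.08,0.175],"turn":[40,0,0]},{"dp":[0.001,-0.0961,0.208],"turn":[47.1,0.1,-0.1]},{"dp":[0.001,-0.0961,0.208],"turn":[47.1,0.1,-0.1]},{"dp":[0.001,-0.0961,0.208],"turn":[47.1,0.1,-0.1]},{"dp":[0.001,-0.0961,0.208],"turn":[47.1,0.1,-0.1]},{"dp":[0.001,-0.0961,0.208],"turn":[47.1,0.1,-0.1]}]}}

```text
time: 13.05
tool_pos: [0.5107, -0.0904, 0.2025]
tool_rot: [-1.984, 1.568, -0.764]
contact_force: [0.3, 0.9, 0.1]
opening: 0.0156
```

```bash
python3 - <<'E'
from h import *
rep();T=O+14e-3*gx+9.9e-3*gy+np.array([0,0,.152]);plan(T,69.95); im,d,i=snap('scene','s8')
cv2.imwrite('pics/cs8.png',cv2.resize(im[100:280,170:370],None,fx=3,fy=3,interpolation=cv2.INTER_CUBIC)[:,:,::-1])
im,d,i=snap('wrist','w8')
E
```

```text
t 13.05 gauge xyz mm [ 15.14   8.63 202.52] F g [0.02 0.96 0.13] open 15.6
t 13.05 th 69.95 dp mm [50.5  1.3  1.3] turn [-0.07 -0.06  0.13] dist 0.051
t 13.05 th 249.95 dp mm [50.5  1.3  1.3] turn [1.7993e+02 2.0000e-01 9.0000e-02] dist 0.051
```

View pics/cs8.png

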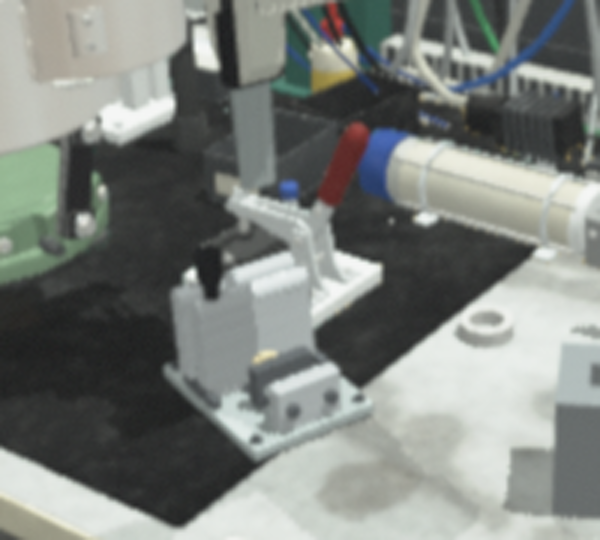

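View pics/w8.png

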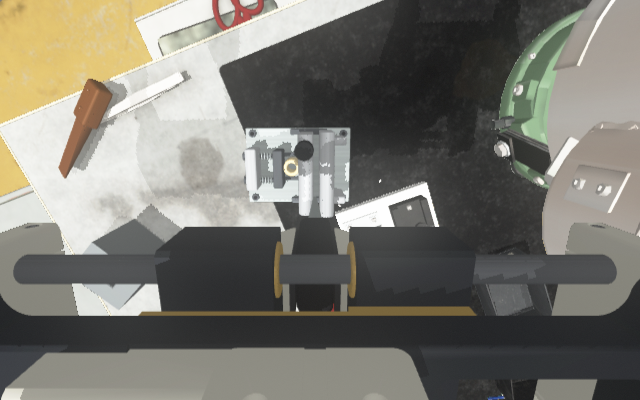

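The scene crop shows the blade upright over the gauge, with its leaf at about (253,140). The wrist view shows the handle at (316,250) in line with the slot. I'm going down to just above the plates.

Call:
{"fn": "move_arm", "kwargs": {"deltas": [{"dp":[0.02,0.0012,0.0012],"turn":[0,0,0.1]},{"dp":[0.04,0.0012,0.0012],"turn":[0,0,0.1]},{"dp":[0.0495,0.0012,0.0012],"turn":[0,0,0.1]},{"dp":[0.0495,0.0012,0.0012],"turn":[0,0,0.1]},{"dp":[0.0495,0.0012,0.0012],"turn":[0,0,0.1]},{"dp":[0.0495,0.0012,0.0012],"turn":[0,0,0.1]}]}}

```text
time: 13.75
tool_pos: [0.5107, -0.0881, 0.1543]
tool_rot: [-1.799, 1.568, -0.579]
contact_force: [0.1, -0.4, -1.0]
opening: 0.0161
```

```bash
python3 - <<'E'
from h import *
rep();T=O+14e-3*gx+9.9e-3*gy+np.array([0,0,.152]);plan(T,69.95); im,d,i=snap('scene','s9')
cv2.imwrite('pics/cs9.png',cv2.resize(im[120:260,200:340],None,fx=4,fy=4,interpolation=cv2.INTER_CUBIC)[:,:,::-1])
P=cloud(i,d)-O;X=P@gx*1e3;Y=P@gy*1e3;Z=P[...,2]*1e3
for z0 in range(74,150,6):
    m=(d>0)&(abs(X-14)<14)&(abs(Y-10)<12)&(Z>z0)&(Z<z0+6)
    if m.sum()>3: print(z0,m.sum(),'x',X[m].min().round(1),X[m].max().round(1),'y',np.median(Y[m]).round(1),Y[m].min().round(1),Y[m].max().round(1))
E
```

```text
t 13.75 gauge xyz mm [ 14.37  10.82 154.29] F g [ 0.25 -0.33 -0.96] open 16.11
t 13.75 th 69.95 dp mm [ 2.3  0.4 -0.9] turn [-0.04 -0.04  0.16] dist 0.002
t 13.75 th 249.95 dp mm [ 2.3  0.4 -0.9] turn [1.7996e+02 2.4000e-01 6.0000e-02] dist 0.002
74 50 x 0.2 28.0 y 15.0 -1.8 21.1
80 9 x 5.2 24.8 y 9.3 8.1 11.9
86 34 x 2.0 25.2 y 8.5 6.6 13.2
92 29 x 2.8 24.4 y 8.9 6.1 10.6
98 34 x 2.3 23.7 y 7.9 5.0 10.8
104 34 x 2.2 25.3 y 8.0 5.5 13.6
110 34 x 2.5 25.0 y 7.8 3.9 11.3
116 39 x 2.2 24.8 y 7.4 5.1 12.0
122 37 x 2.8 25.3 y 7.3 4.2 13.5
128 41 x 1.6 25.9 y 6.6 3.8 11.3
134 36 x 2.3 23.6 y 6.7 2.2 14.1
140 37 x 2.2 23.7 y 5.8 3.1 14.2
146 33 x 2.3 26.1 y 5.1 2.2 11.2
```

View pics/cs9.png

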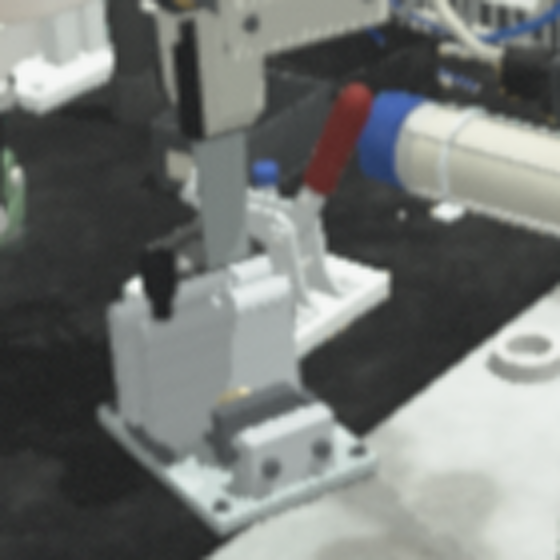

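The blade is upright: its face follows the taper, and the centre is at y≈10.2 by the scene camera against a slot middle of 9.9. The tip at crop (225,262) is about to enter. I'm shifting 0.7 mm and going in gently.

Call:
{"fn": "move_arm", "kwargs": {"deltas": [{"dp":[0,0,-0.0007],"turn":[0,0,0.1]},{"dp":[0.005,0,-0.0007],"turn":[0,0,0.1]},{"dp":[0.01,0,-0.0007],"turn":[0,0,0.1]},{"dp":[0.015,0,-0.0007],"turn":[0,0,0.1]},{"dp":[0.02,0,-0.0007],"turn":[0,0,0.1]},{"dp":[0.022,0,-0.0007],"turn":[0,0,0.1]},{"dp":[0.022,0,-0.0007],"turn":[0,0,0.1]}]}}

```text
time: 14.5
tool_pos: [0.5096, -0.0884, 0.1309]
tool_rot: [1.974, 1.569, -3.089]
contact_force: [0.5, -0.7, -1.2]
opening: 0.0157
```

```bash
python3 - <<'E'
from h import *
rep()
E
```

```text
t 14.50 gauge xyz mm [ 13.45  10.17 130.85] F g [ 0.74 -0.44 -1.18] open 15.74
```

Call:
{"fn": "move_arm", "kwargs": {"deltas": [{"dp":[0.005,0,0],"turn":[0,0,0]},{"dp":[0.01,0,0],"turn":[0,0,0]},{"dp":[0.015,0,0],"turn":[0,0,0]},{"dp":[0.02,0,0],"turn":[0,0,0]},{"dp":[0.02,0,0],"turn":[0,0,0]},{"dp":[0.02,0,0],"turn":[0,0,0]}]}}

```text
time: 15.1
tool_pos: [0.5098, -0.0884, 0.1112]
tool_rot: [2.143, 1.569, -2.92]
contact_force: [1.3, -0.7, -0.6]
opening: 0.0159
```

```bash
python3 - <<'E'
from h import *
rep();im,d,i=snap('scene','s10')
cv2.imwrite('pics/cs10.png',cv2.resize(im[120:260,200:340],None,fx=4,fy=4,interpolation=cv2.INTER_CUBIC)[:,:,::-1]);rep()
E
```

```text
t 15.10 gauge xyz mm [ 13.63  10.16 111.2 ] F g [ 1.42 -0.25 -0.62] open 15.89
t 15.15 gauge xyz mm [ 13.76  10.17 111.39] F g [-0.06  0.05 -1.18] open 16.02
```

View pics/cs10.png

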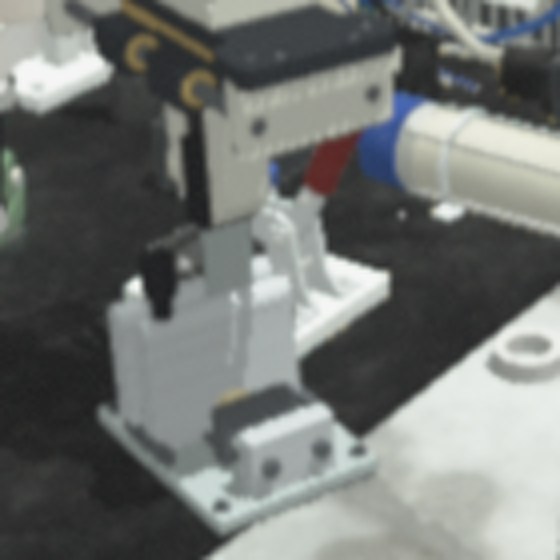

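The blade has entered the slot at crop (225,270), and no force shows. I'll go further in small steps.

Call:
{"fn": "move_arm", "kwargs": {"deltas": [{"dp":[0.003,0,0],"turn":[0,0,0]},{"dp":[0.006,0,0],"turn":[0,0,0]},{"dp":[0.009,0,0],"turn":[0,0,0]},{"dp":[0.009,0,0],"turn":[0,0,0]},{"dp":[0.009,0,0],"turn":[0,0,0]}]}}

```text
time: 15.65
tool_pos: [0.5096, -0.0886, 0.1021]
tool_rot: [2.191, 1.569, -2.872]
contact_force: [-0.5, -1.1, -1.9]
opening: 0.0162
```

```bash
python3 - <<'E'
from h import *
rep()
E
```

```text
t 15.65 gauge xyz mm [ 13.47   9.97 102.14] F g [-0.07 -1.16 -1.95] open 16.16
```

Call:
{"fn": "move_arm", "kwargs": {"deltas": [{"dp":[0.001,0,0],"turn":[0,0,0]},{"dp":[0.002,0,0],"turn":[0,0,0]},{"dp":[0.003,0,0],"turn":[0,0,0]},{"dp":[0.003,0,0],"turn":[0,0,0]}]}}

```text
time: 16.05
tool_pos: [0.51, -0.0888, 0.0995]
tool_rot: [2.985, 1.57, -2.078]
contact_force: [-1.3, -3.7, -0.7]
opening: 0.0158
```

```bash
python3 - <<'E'
from h import *
rep()
E
```

```text
t 16.05 gauge xyz mm [13.92  9.89 99.47] F g [ 0.06 -3.89 -0.71] open 15.77
```

Call:
{"fn": "move_arm", "kwargs": {"deltas": [{"dp":[0,0,-0.0003],"turn":[0,0,0]},{"dp":[0.001,0,-0.0004],"turn":[0,0,0]},{"dp":[0.002,0,-0.0004],"turn":[0,0,0]},{"dp":[0.002,0,-0.0004],"turn":[0,0,0]}]}}

```text
time: 16.45
tool_pos: [0.5099, -0.0889, 0.0975]
tool_rot: [2.987, 1.57, -2.076]
contact_force: [-1.0, -2.5, 2.4]
opening: 0.0158
```

```bash
python3 - <<'E'
from h import *
rep();print(robot.observe()['torque'])
E
```

```text
t 16.45 gauge xyz mm [13.93  9.78 97.48] F g [-0.04 -2.72  2.42] open 15.81
[-0.54127166  0.0133103   0.02275362]
```

Call:
{"fn": "move_arm", "kwargs": {"deltas": [{"dp":[0,0,-0.0003],"turn":[0,0,0]},{"dp":[0.001,0,-0.0004],"turn":[0,0,0]},{"dp":[0.002,0,-0.0005],"turn":[0,0,0]},{"dp":[0.002,0,-0.0005],"turn":[0,0,0]}]}}

```text
time: 16.85
tool_pos: [0.5096, -0.089, 0.0952]
tool_rot: [1.868, 1.57, 3.088]
contact_force: [1.0, -0.1, 1.7]
opening: 0.0158
```

```bash
python3 - <<'E'
from h import *
rep();print(robot.observe()['torque'])
E
```

```text
t 16.85 gauge xyz mm [13.65  9.53 95.16] F g [0.97 0.26 1.72] open 15.79
[ 0.06429372 -0.24962966  0.00265169]
```

Call:
{"fn": "move_arm", "kwargs": {"deltas": [{"dp":[0.001,0,0],"turn":[0,0,0]},{"dp":[0.002,0,-0.0001],"turn":[0,0,0]},{"dp":[0.003,0,-0.0002],"turn":[0,0,0]},{"dp":[0.003,0,-0.0002],"turn":[0,0,0]},{"dp":[0.003,0,-0.0002],"turn":[0,0,0]}]}}

```text
time: 17.35
tool_pos: [0.5094, -0.0892, 0.0921]
tool_rot: [1.781, 1.57, 3.002]
contact_force: [0.8, 2.2, 0.6]
opening: 0.0157
```

```bash
python3 - <<'E'
from h import *
rep();im,d,i=snap('scene','s11')
cv2.imwrite('pics/cs11.png',cv2.resize(im[120:260,200:340],None,fx=4,fy=4,interpolation=cv2.INTER_CUBIC)[:,:,::-1]);rep()
im,d,i=snap('wrist','w11');rep();P=cloud(i,d)-O;X=P@gx*1e3;Y=P@gy*1e3;Z=P[...,2]*1e3
cv2.imwrite('pics/cw11.png',cv2.resize(im[150:310,220:420],None,fx=3.5,fy=3.5,interpolation=cv2.INTER_CUBIC)[:,:,::-1])
k=(d>0)&(Z>98)&(Z<112)&(abs(X+26)<14)&(abs(Y)<15);print('knob',k.sum(),X[k].mean(),Y[k].mean(),Y[k].min(),Y[k].max())
E
```

```text
t 17.35 gauge xyz mm [13.52  9.33 92.13] F g [0.01 2.35 0.61] open 15.71
t 17.40 gauge xyz mm [13.54  9.33 92.14] F g [0.09 2.96 0.85] open 15.66
t 17.45 gauge xyz mm [13.51  9.3  92.12] F g [1.06 3.74 0.88] open 15.67
knob 909 -26.75805014092959 -0.7824280065567586 -8.610267881873368 6.975765822413798
```

View pics/cs11.png

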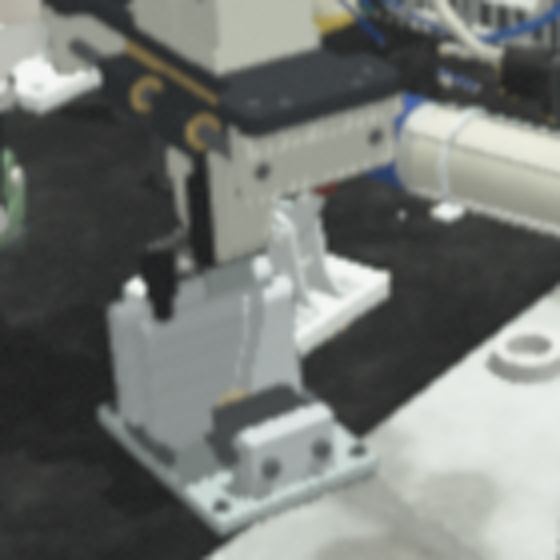

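View pics/cw11.png

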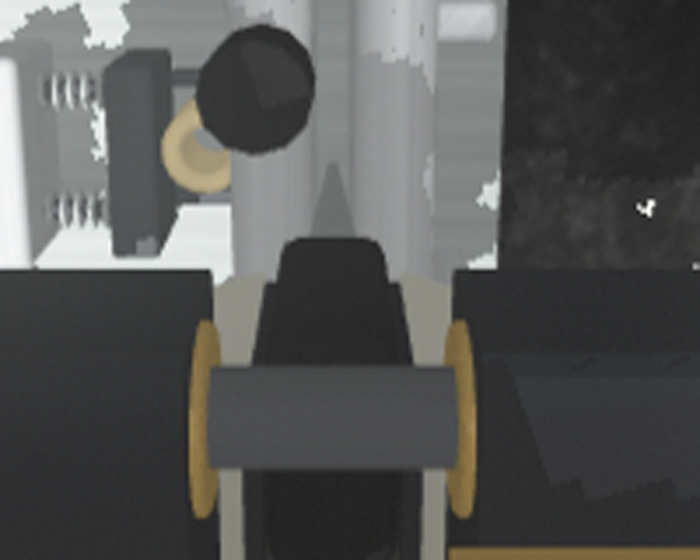

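The wrist crop shows the blade wedge between the plates at (335,210), the bush upright at (195,150) and the jaw on it. F_y is +3, so the blade leans on the jaw. I'm shifting back a little to balance it.

Call:
{"fn": "move_arm", "kwargs": {"deltas": [{"dp":[0,0,0.0002],"turn":[0,0,0]},{"dp":[0,0,0.0004],"turn":[0,0,0]},{"dp":[0,0,0.0005],"turn":[0,0,0]},{"dp":[0,0,0.0005],"turn":[0,0,0]},{"dp":[0,0,0.0005],"turn":[0,0,0]}]}}

```text
time: 17.95
tool_pos: [0.5094, -0.0891, 0.0921]
tool_rot: [2.19, 1.569, -2.872]
contact_force: [1.3, 1.0, -2.0]
opening: 0.0158
```

```bash
python3 - <<'E'
from h import *
rep();print(robot.observe()['torque'])
E
```

```text
t 17.95 gauge xyz mm [13.49  9.39 92.14] F g [ 0.9   1.36 -2.03] open 15.82
[ 0.13965955 -0.30436036  0.00313262]
```

Call:
{"fn": "move_arm", "kwargs": {"deltas": [{"dp":[0.0005,0,0.0002],"turn":[0,0,0]},{"dp":[0.001,0,0.0003],"turn":[0,0,0]},{"dp":[0.0015,0,0.0003],"turn":[0,0,0]},{"dp":[0.002,0,0.0003],"turn":[0,0,0]},{"dp":[0.002,0,0.0003],"turn":[0,0,0]},{"dp":[0.002,0,0.0003],"turn":[0,0,0]}]}}

```text
time: 18.55
tool_pos: [0.5097, -0.0892, 0.0908]
tool_rot: [2.995, 1.569, -2.068]
contact_force: [-0.9, -1.5, 4.2]
opening: 0.0159
```

```bash
python3 - <<'E'
from h import *
rep();
for k in range(4): robot.read_camera('wrist');rep()
print(robot.observe()['torque'])
E
```

```text
t 18.55 gauge xyz mm [13.84  9.39 90.85] F g [-0.29 -1.7   4.23] open 15.86
t 18.60 gauge xyz mm [13.82  9.41 90.86] F g [-0.32 -1.13  4.85] open 15.57
t 18.65 gauge xyz mm [13.83  9.4  90.87] F g [-0.16 -1.19  5.62] open 15.75
t 18.70 gauge xyz mm [13.83  9.41 90.86] F g [-1.09 -1.76  4.48] open 15.81
t 18.75 gauge xyz mm [13.82  9.39 90.84] F g [-0.73 -1.4   5.42] open 15.85
[-0.2506165   0.31370097  0.0193802 ]
```

```bash
python3 - <<'E'
from h import *
im,d,i=snap('wrist','w12');P=cloud(i,d)-O;X=P@gx*1e3;Y=P@gy*1e3;Z=P[...,2]*1e3
cv2.imwrite('pics/cw12.png',cv2.resize(im[150:310,220:420],None,fx=3.5,fy=3.5,interpolation=cv2.INTER_CUBIC)[:,:,::-1])
k=(d>0)&(Z>104)&(Z<112)&(abs(X+26)<14)&(abs(Y)<15);print('knob',k.sum(),X[k].mean(),Y[k].mean(),Y[k].min(),Y[k].max())
k=(d>0)&(abs(X-14)<6)&(abs(Y-9)<9)&(Z>100)&(Z<140);print('handle top',np.median(Z[k]),Z[k].max())
rep()
E
```

```text
knob 881 -26.478689938139365 -0.9196158023279316 -8.663512399588386 6.687482780864188
handle top 130.5279020351761 138.83560944689086
t 18.80 gauge xyz mm [13.84  9.4  90.86] F g [-1.64 -2.52  5.11] open 15.83
```

View pics/cw12.png

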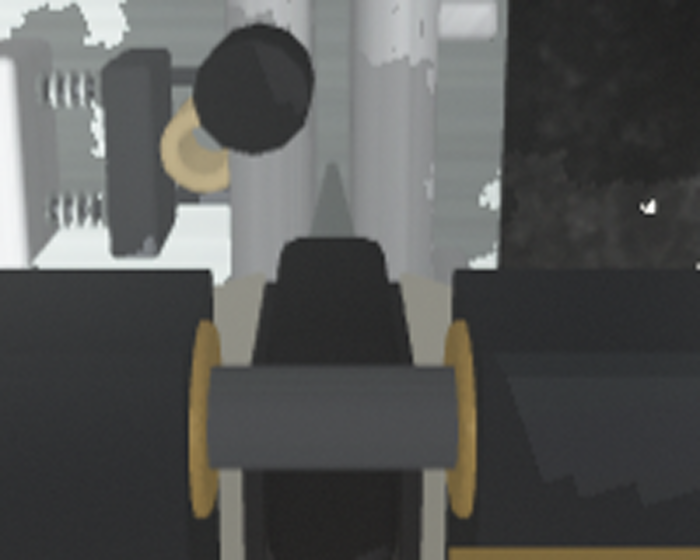

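The picture shows the bush upright at (195,150), the knob at (253,90) and the wedge still between the plates. The handle top at 130.5 mm puts the tip at about 20.5 mm, and the forces are steady. Handing in.

```bash
python3 - <<'E'
from h import *
print(robot.hand_in());rep()
E
```

```text
the job is handed in; nothing more can be done
None
the job is handed in; nothing more can be done
```

I slid the jaw shut by its knob and handed the job in at about 18.8 s, still gripping the blade in the gap; no verdict was reported. The jaw was pressed on the bush with about 6 N net (7 N at the wrist) for over 0.4 s before I released the knob. I then lifted the blade from its stand by the black handle and slid it upright into the gap between jaw and stop plate.

**Last checks**
- **Blade depth:** the tip is at about 20 mm, from both the tool height and the handle top seen in the image. That is about 48 mm below the lips and 12 mm clear of the base.
- **Forces on the blade:** it drags upward with about 6 N, steady over 0.2 s. The sideways imbalance is 1–2.5 N towards the stop plate.
- **Jaw and bush:** the jaw is about 0.6 mm further in than where it rested after I let go of the knob. The bush is upright in the last picture.
- **Bystanders:** I did not go near them, but I did not re-measure their positions.

**Not measured:** the separate forces on jaw and stop plate are inferred at roughly 4–6 N each. A first setting leaned on the jaw (F_y about +3 N), and I corrected it by shifting the blade back.

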